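Bottles back on their colour pads

ROBOT

A 6-joint arm with a two-finger parallel gripper is mounted at the origin on a cart in front of the work surface, level with it; the furniture and walls round the work are solid. World frame = base frame: x ahead of the robot, y to its left, z up, the work surface at z = 0. Lengths are in m, angles in rad, forces in N, time in s.
With the tool pointing down it reaches from about 0.425 to 0.95 m from the base axis. Payload 3.5 kg.
Tool frame: the origin (TCP) lies between the finger pads; the fingertips stand 25 mm ahead of it and the grasp point (between the pads) lies 6 mm ahead of it (ctrl.finger_overhang is the distance from the TCP to the fingertips, in m); x points along the fingers, y is the direction in which the jaws open and shut, and the axes are right-handed (so a half turn about x gives the same grasp; the last joint's range is limited). The gripper opens to 85 mm and grips with 20 to 120 N. Pads are 22 mm wide; open, the fingers measure 114 mm over their backs; the gripper's body (76 mm by 85 mm) begins 54 mm behind the grasp point. The pads swing forward as they close: fully open they stand 13 mm farther back than shut.
Start: joints at [1.139, 0.286, 1.577, -0, 1.279, -0.15], TCP at [0.188, 0.648, 0.256] pointing down, gripper open.
Joint ranges: [-2.77, 2.77], [-0.9, 2.22], [0.21, 2.48], [-1.53, 4.67], [0.24, 2.81], [-2.84, 2.84]. Speed limits (rad/s): [2.79, 2.79, 3.14, 3.14, 3.14, 3.14].

INTERFACE

Orientations are given as a unit quaternion [x, y, z, w].
In Python, from plant import ctrl gives the robot as it stands.
- The arm moves only by the tool play_rows, never from a script. Its argument "targets" is a list of rows, each an object with "delta_pos": the shift along the world's x, y, z normalised to -1 to 1, where 1 is 1000 mm, a list of three; "delta_rot": the turn, a rotation vector about the world's x, y, z normalised to -1 to 1, where 1 is pi rad, a list of three; "claw": the finger opening in mm, from 0 to 85.4. In form: [{"delta_pos": [tx, ty, tz], "delta_rot": [wx, wy, wz], "claw": claw}, ...]. A call has 1 to 20 rows; each row is the pose to reach, as a shift and turn from the pose measured when the call began, turning the shorter way round; what a row does not reach only later rows make up. A row lasts 1/12 s, in which the tool goes at most 41.7 mm and 7.16 degrees, less where a joint would pass 70% of its speed; a pose out of reach is approached as far as the arm can. A call with a number of a shift or a turn outside -1 to 1 is refused whole. A call with a gripper value outside its range is refused whole. The fingers move at their own pace and stop on an object; "newtons" is the grip in N (left out, the last holds). Time passes only in rows, so rows that repeat a pose let the fingers close. It gives the time, the measured TCP pose, the force and the opening at its end, in the units of the state.
- ctrl.get_state(): the state, without advancing time (a new reading comes with each control period).
- ctrl.read_camera(name): name is "scene" or "top"; returns the picture (400x640x3 uint8, blue, green, red); there is no depth.
- ctrl.calibration(name): a dict with "fx", "fy", "cx", "cy" (pixels), "camera_from_world" (4x4, takes a point from world to camera coordinates). Camera axes: x right, y down, z forward; pixel columns grow to the right and rows downward; lengths in m; the calibration is good to about 2 mm. A picture is of the moment at which its call begins. calibration takes no time and is no camera call.
- ctrl.sign_off(): hands the job in, once; it reports no verdict.
The state is a dict: "time": time; "qpos": joint angles; "dq": joint speeds; "joint_efforts": joint torques, N m; "eef_pos": TCP position; "tcp_rot": TCP orientation; "contact_force": force on the tool from outside, world axes, zero at the start; "wrist_torque": the same for the moment, N m; "opening": opening from 0.0 (shut) to 1.0 (fully open).
Only numpy, scipy, OpenCV 4.12 (cv2) and the standard library are available. Lean on these libraries where they do the work, as an engineer would, in place of code of your own. Each camera call takes 0.05 s, during which the arm holds its last target. There are 200 camera calls.

TASK

Put the bench in order: stand each of the three nozzle bottles upright in the middle of the round pad of the same colour as its cap, and lay the roll of teal tape flat on the bottom of the pink box. The tape is lying on the orange pad and the green-capped bottle is standing on the red one, so clear a pad before you fill it. Do not knock any bottle over, and leave the jar of cotton buds and the milky cup standing where they are.

Things in the scene. Friction and masses are not known exactly. Their poses are not given: they have to be found in the camera images.
- red_bottle_mid (a point): yellow glue bottle with a grey-white label and a pointed red cap, 38 mm across, 98 mm tall with the nozzle (straight grippable body up to 70 mm); stands on the table; the point is on its axis 40 mm above its foot, its z axis points up out of the nozzle
- orange_bottle_mid (a point): white glue bottle with a pointed orange cap, 32 mm across, 85 mm tall with the nozzle (straight grippable body up to 60 mm); stands on the table; the point is on its axis 35 mm above its foot, z up out of the nozzle
- green_bottle_mid (a point): white oil bottle with a long pointed green cap; at the start it stands on the red pad. Body 45 mm across up to 50 mm above its foot, then a rounded shoulder and collar 25 mm across from 56 to 72 mm, then the nozzle (13 mm wide at its base, tapering) up to 104 mm; a gripper that comes down over it needs room for the nozzle. The point is on its axis 35 mm above its foot, z up out of the nozzle
- tape_mid (a point): roll of teal tape, a ring 46 mm across and 12 mm thick with a 16 mm hole, lying flat on the orange pad at the start; the point is its centre, half-way up (6 mm), z is the ring's axis
- pad_red_top (a point): round flat red bottle pad, fixed to the table, 84 mm across and 6 mm thick, with thin dark rings inlaid in its red top; the point is the centre of its top face, z up
- pad_orange_top (a point): round flat orange bottle pad, fixed to the table, 84 mm across and 6 mm thick, with thin dark rings inlaid in its orange top; the point is the centre of its top face, z up
- pad_green_top (a point): round flat green bottle pad, fixed to the table, 84 mm across and 6 mm thick, with thin dark rings inlaid in its green top; the point is the centre of its top face, z up
- pink_box: open empty pink card box, fixed to the table, 92 mm (its x) by 155 mm (its y) outside, 50 mm high, walls 4 mm, floor 2 mm thick; origin at the centre of its underside, y along its long side
- jar_mid (a point): clear jar full of white cotton buds, 58 mm across, 80 mm tall, standing on the table, not to be moved; the point is on its axis 40 mm above its foot
- cup_mid (a point): empty milky plastic cup, 63 mm across at the rim, 60 mm tall, standing on the table, not to be moved; the point is on its axis 30 mm above its foot

How it is judged:
By the outcome, as a careful person would: the job done as asked, in the order asked, and still so for the second after the job is handed in, with the robot touching nothing.
It also fails if it takes over 109 s, if anything falls off the work surface, if the arm or the gripper's body presses on something with over 40 N, if the wrist force passes 120 N, or if a joint passes its speed limit or range.

## Working session

There is one attempt and no reset: what is moved stays moved. The work goes in short steps, Python scripts to look and compute and a tool call to move; the robot and the scene stay as the last step left them, time stands still between calls to the robot, and variables do not carry over. Pictures are saved under pics/ and viewed, about 12 in all and at most 16, crops included, and the job is handed in when it is done.

Besides the shell and the picture viewer there is one more tool, called as name(argument=value, ...) on one line, values as JSON. play_rows: Moves the arm, as the interface text tells. Its arguments: {"type":"object","properties":{"targets":{"type":"array"},"newtons":{"type":"number"}},"required":["targets"]}

```bash
ls; mkdir -p pics
python3 - <<'E'
from plant import ctrl
import cv2
for n in("scene","top"):
    cv2.imwrite(f"pics/{n}0.png",ctrl.read_camera(n)); c=ctrl.calibration(n); print(n,c)
print(ctrl.get_state(),ctrl.finger_overhang)
E
```

```text
pics
scene {'fx': 403.66774860449516, 'fy': 403.66774860449516, 'cx': 324.41193887032006, 'cy': 208.7503916936706, 'camera_from_world': array([[ 0.80698396, -0.59054052, -0.00622717, -0.42285952],
       [-0.41656732, -0.56170895, -0.71481097,  0.29498469],
       [ 0.41862699,  0.57943502, -0.69929   ,  0.96000523],
       [ 0.        ,  0.        ,  0.        ,  1.        ]])}
top {'fx': 469.46550061389956, 'fy': 469.46550061389956, 'cx': 321.4851131213131, 'cy': 204.23075038100274, 'camera_from_world': array([[ 0.0267925 , -0.9996153 ,  0.00717028,  0.03115118],
       [-0.97790242, -0.02769692, -0.20721904,  0.54053899],
       [ 0.20733792, -0.00145992, -0.97826829,  1.33445249],
       [ 0.        ,  0.        ,  0.        ,  1.        ]])}
{'time': 0.1, 'qpos': array([ 1.13900256e+00,  2.87097300e-01,  1.57805049e+00, -2.14177273e-05,
        1.27860359e+00, -1.50029513e-01]), 'dq': array([-0.0011386 , -0.00156425, -0.00325638,  0.00038831, -0.00277153,
        0.00129905]), 'joint_efforts': array([-2.10963103e-04, -4.07297158e+01, -2.93698096e+01, -2.02568472e-04,
        3.38442915e-03, -4.58784797e-06]), 'eef_pos': array([0.18744665, 0.64787851, 0.25506119]), 'tcp_rot': array([ 0.09855404,  0.700313  , -0.10002051,  0.69988906]), 'contact_force': array([-0.00756796,  0.42699297, -0.05156499]), 'wrist_torque': array([ 0.03332231, -0.01632873, -0.04578285]), 'opening': 0.9991466021752006} 0.025
```

View pics/scene0.png

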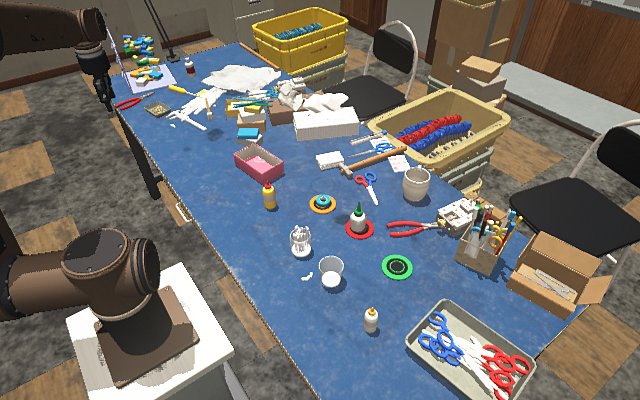

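View pics/top0.png

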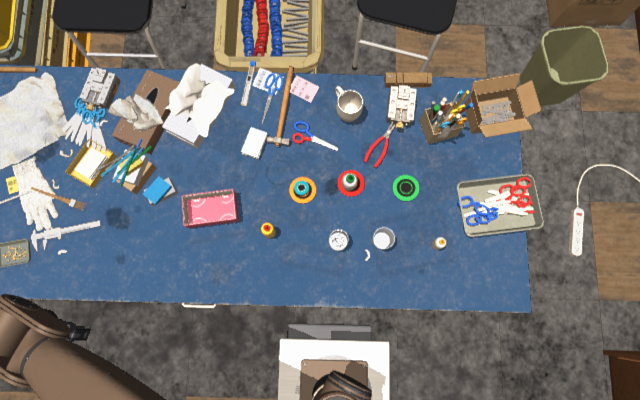

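```bash
cat > h.py <<'E'
import numpy as np, cv2
from plant import ctrl
def cam(n):
    c=ctrl.calibration(n); T=np.array(c["camera_from_world"]); K=np.array([[c["fx"],0,c["cx"]],[0,c["fy"],c["cy"]],[0,0,1]]); return K,T
def ray(n,u,v):
    K,T=cam(n); R=T[:3,:3]; o=-R.T@T[:3,3]; return o,R.T@np.linalg.inv(K)@[u,v,1]
def onz(n,uv,z):
    o,d=ray(n,*uv); return o+d*(z-o[2])/d[2]
def tri(a,b):
    P=[cam(n)[0]@cam(n)[1][:3] for n in("scene","top")]
    X=cv2.triangulatePoints(*P,np.float64(a).reshape(2,1),np.float64(b).reshape(2,1)); return (X[:3]/X[3]).ravel()
def proj(n,p):
    K,T=cam(n); q=K@(T[:3,:3]@np.asarray(p,float)+T[:3,3]); return q[:2]/q[2]
def mask(im,roi,lo,hi):
    x0,y0,x1,y1=roi; m=np.zeros(im.shape[:2],np.uint8); h=cv2.cvtColor(im,cv2.COLOR_BGR2HSV)
    if lo[0]>hi[0]: k=cv2.inRange(h,(0,lo[1],lo[2]),hi)|cv2.inRange(h,lo,(179,hi[1],hi[2]))
    else: k=cv2.inRange(h,lo,hi)
    m[y0:y1,x0:x1]=k[y0:y1,x0:x1]; return m
def pad(n,m,z):
    """circle fit on the outer boundary cast to the plane z"""
    c=max(cv2.findContours(m,cv2.RETR_EXTERNAL,cv2.CHAIN_APPROX_NONE)[0],key=cv2.contourArea)
    h=cv2.convexHull(c)[:,0]
    (x,y),r=cv2.minEnclosingCircle(np.float32([onz(n,p,z)[:2]*1000 for p in h])); return np.round([x,y,r],1)
def cen(m):
    y,x=np.nonzero(m); return (x.mean(),y.mean(),len(x),y.min(),y.max()) if len(x) else None
E
python3 - <<'E'
from h import *
S=cv2.imread("pics/scene0.png");T=cv2.imread("pics/top0.png")
for n,im,rois in(("scene",S,dict(red=(338,212,382,245),orange=(303,190,343,217),green=(375,248,420,285))),("top",T,dict(red=(332,165,370,200),orange=(285,172,320,206),green=(388,170,424,204)))):
    for c,lo,hi in(("red",(170,120,80),(8,255,255)),("orange",(9,120,90),(25,255,255)),("green",(40,120,80),(75,255,255))):
        m=mask(im,rois[c],lo,hi); print(n,c,pad(n,m,.006),cen(m))
    tr=(300,188,345,216) if n=="scene" else (285,172,320,206)
    m=mask(im,tr,(80,90,80),(97,255,255)); print(n,"tape",pad(n,m,.012),cen(m))
    x=[(i,onz(n,p,.05)) for i,p in enumerate([])]
def crop(im,a,b,c,d,s): return cv2.resize(im[b:d,a:c],None,fx=s,fy=s,interpolation=cv2.INTER_CUBIC)
cv2.imwrite("pics/sc.png",crop(S,225,140,425,290,4)[:600]); 
a=crop(T,180,150,380,260,4); cv2.imwrite("pics/tc.png",a)
print(proj("top",(0,0,0)),[-(cam(n)[1][:3,:3].T@cam(n)[1][:3,3]) for n in("scene","top")])
E
```

```text
scene red [619.7 -42.5  43.1] (np.float64(359.8471074380165), np.float64(230.59504132231405), 242, np.int64(219), np.int64(238))
scene orange [593.1 107.8  43.4] (np.float64(321.71287128712873), np.float64(205.4950495049505), 202, np.int64(195), np.int64(213))
scene green [ 609.6 -212.7   43. ] (np.float64(396.6019417475728), np.float64(267.31067961165047), 412, np.int64(255), np.int64(279))
scene tape [600.3 114.2  27.9] (np.float64(322.6057692307692), np.float64(200.48076923076923), 104, np.int64(194), np.int64(206))
top red [621.  -42.2  42.6] (np.float64(350.8957055214724), np.float64(183.62576687116564), 326, np.int64(170), np.int64(196))
top orange [594.5 106.8  42.2] (np.float64(302.64285714285717), np.float64(190.58035714285714), 336, np.int64(177), np.int64(203))
top green [ 610.9 -213.    41.9] (np.float64(405.36619718309856), np.float64(187.81971830985916), 355, np.int64(175), np.int64(200))
top tape [598.9 109.3  23.7] (np.float64(301.0082644628099), np.float64(187.77685950413223), 121, np.int64(181), np.int64(194))
[332.44421735 394.39443764] [array([ 0.06223773, -0.64028079,  0.87954713]), array([0.25107716, 0.04805866, 1.41723917])]
```

View pics/sc.png

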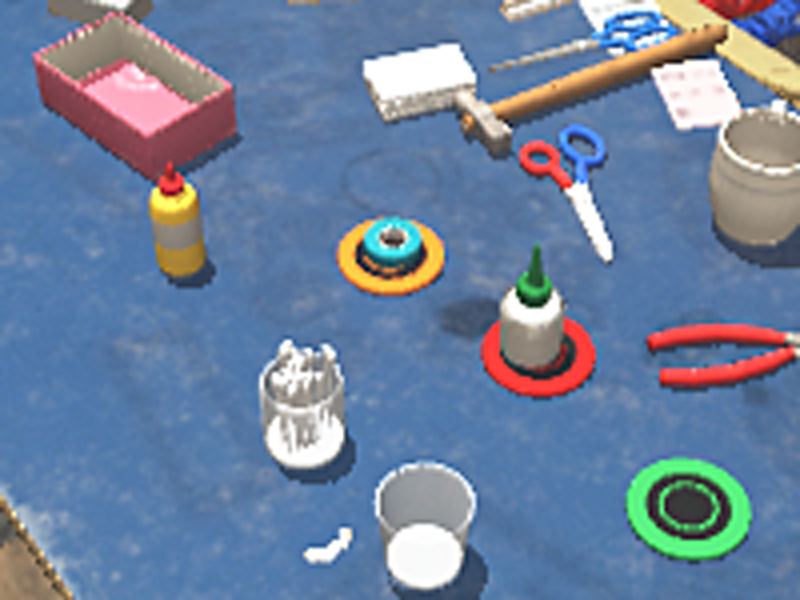

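View pics/tc.png

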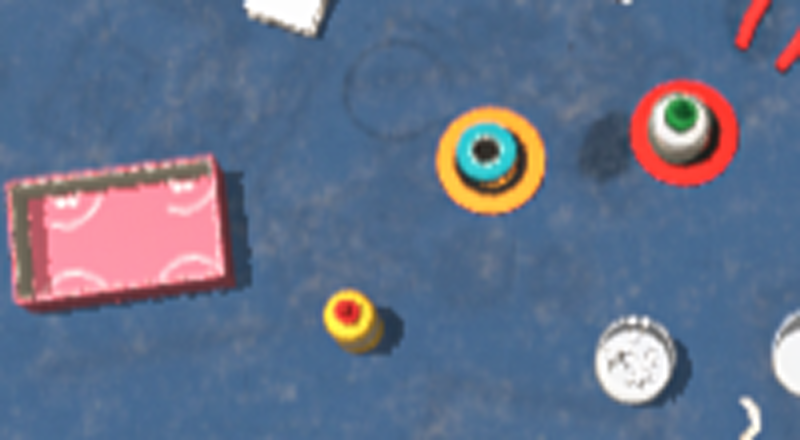

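Run:
```python
from h import *
S=cv2.imread("pics/scene0.png");T=cv2.imread("pics/top0.png")
np.set_printoptions(precision=4,suppress=True)
B=dict(redcap=((255,178,285,200),(255,218,282,242),(170,120,60),(8,255,255)),
 orangecap=((360,300,382,335),(430,234,450,252),(5,120,90),(25,255,255)),
 greencap=((340,195,375,218),(335,165,365,195),(45,80,30),(80,255,255)),
 yellow=((255,178,285,212),(255,218,282,242),(20,120,80),(32,255,255)),
 tape=((300,188,345,216),(285,172,320,206),(80,90,80),(97,255,255)))
for k,(a,b,lo,hi) in B.items():
    p=cen(mask(S,a,lo,hi));q=cen(mask(T,b,lo,hi)); print(k,p,q); print("   ",tri(p[:2],q[:2]))
for n,im,r in(("scene",S,B["tape"][0]),("top",T,B["tape"][1])): print("tape",pad(n,mask(im,r,(80,90,80),(97,255,255)),.018))
for z,c in((.05,[(10,182),(215,155),(230,280),(18,303)]),): print("box",[onz("top",(180+u/4,150+v/4),z)[:2] for u,v in c])
print("boxS",[onz("scene",(225+u/4,140+v/4),.05)[:2] for u,v in[(36,58),(118,12),(234,92),(150,140)]])
# jar, cup: base/rim
print("jar rim top",onz("top",(339,238.5),.08),"base scene",onz("scene",(225+305/4,140+438/4),.0))
print("cup base scene",onz("scene",(225+425/4,140+557/4),.0),"top rim",onz("top",(384,237.5),.06))
print("redfoot scene",onz("scene",(225+182/4,140+268/4),.0),"greenfoot",onz("scene",(225+532/4,140+355/4),.006))
```

```text
redcap (np.float64(265.1847826086956), np.float64(181.65217391304347), 92, np.int64(178), np.int64(188)) (np.float64(266.34615384615387), np.float64(227.34615384615384), 26, np.int64(225), np.int64(230))
    [0.457  0.201  0.1017]
orangecap (np.float64(371.8529411764706), np.float64(311.38235294117646), 34, np.int64(308), np.int64(315)) (np.float64(441.65), np.float64(241.4), 20, np.int64(239), np.int64(243))
    [ 0.4363 -0.3037  0.0711]
greencap (np.float64(358.02597402597405), np.float64(210.58441558441558), 77, np.int64(201), np.int64(216)) (np.float64(349.8958333333333), np.float64(178.16666666666666), 48, np.int64(175), np.int64(182))
    [ 0.6168 -0.0358  0.0742]
yellow (np.float64(268.6513157894737), np.float64(197.3684210526316), 152, np.int64(186), np.int64(208)) (np.float64(267.6372549019608), np.float64(229.73529411764707), 102, np.int64(223), np.int64(237))
    [0.4615 0.2045 0.0327]
tape (np.float64(322.6057692307692), np.float64(200.48076923076923), 104, np.int64(194), np.int64(206)) (np.float64(301.0082644628099), np.float64(187.77685950413223), 121, np.int64(181), np.int64(194))
    [0.5983 0.1105 0.0136]
tape [596.6 109.   27.7]
tape [597.4 109.   23.6]
box [array([0.5557, 0.4611]), array([0.5808, 0.3099]), array([0.4863, 0.2926]), array([0.4647, 0.4472])]
boxS [array([0.4673, 0.4448]), array([0.5566, 0.4622]), array([0.578 , 0.3038]), array([0.4905, 0.2911])]
jar rim top [ 0.4355 -0.0068  0.08  ] base scene [ 0.439  -0.0054  0.    ]
cup base scene [ 0.4459 -0.1373  0.    ] top rim [ 0.4448 -0.1387  0.06  ]
redfoot scene [0.4577 0.1955 0.    ] greenfoot [ 0.6149 -0.0433  0.006 ]
```

```bash
cat >> h.py <<'E'
from scipy.spatial.transform import Rotation as Ro
def go(gp,tilt=0,jaw=90):
    """row numbers bringing the TCP to gp with the tool tilted outward"""
    j=np.deg2rad(jaw);y=np.array([np.cos(j),np.sin(j),0]);f=np.array([np.sin(j),-np.cos(j),0]);t=np.deg2rad(tilt)
    x=np.sin(t)*f-np.cos(t)*np.array([0,0,1]);R=np.c_[x,y,np.cross(x,y)]
    s=ctrl.get_state();w=(Ro.from_matrix(R)*Ro.from_quat(s["tcp_rot"]).inv()).as_rotvec()
    d=np.asarray(gp)-s["eef_pos"]
    print("dpos",np.round(d,4),"drot",np.round(w/np.pi,4),"rows",round(max(np.linalg.norm(d)/.0417,np.degrees(np.linalg.norm(w))/7.16),1))
    return x
def st():
    s=ctrl.get_state();print(round(s["time"],2),np.round(s["eef_pos"],4),np.round(s["qpos"],2),np.round(s["contact_force"],1),round(s["opening"],3))
E
python3 - <<'E'
from h import *
print(tri((268,185.5),(267,228)),tri((268.6,184),(266.7,227.6)))
d=np.array([np.sin(.733),0,-np.cos(.733)]);g=np.array([.617,-.038,.050])-.006*d
print(g); go(g-.12*d+[0,0,.06],42); go(g-.12*d,42)
E
```

```text
[0.46029643 0.20021543 0.08415003] [0.46157241 0.2002791  0.08892853]
[ 0.61298539 -0.038       0.05445902]
dpos [ 0.3452 -0.6859 -0.0514] drot [-0.0322 -0.232   0.0859] rows 18.5
dpos [ 0.3452 -0.6859 -0.1114] drot [-0.0322 -0.232   0.0859] rows 18.6
```

play_rows(targets=[{"delta_pos": [0.345,-0.686,-0.051],"delta_rot": [-0.0322,-0.232,0.0859],"claw": 85},{"delta_pos": [0.345,-0.686,-0.051],"delta_rot": [-0.0322,-0.232,0.0859],"claw": 85},{"delta_pos": [0.345,-0.686,-0.051],"delta_rot": [-0.0322,-0.232,0.0859],"claw": 85},{"delta_pos": [0.345,-0.686,-0.051],"delta_rot": [-0.0322,-0.232,0.0859],"claw": 85},{"delta_pos": [0.345,-0.686,-0.051],"delta_rot": [-0.0322,-0.232,0.0859],"claw": 85},{"delta_pos": [0.345,-0.686,-0.051],"delta_rot": [-0.0322,-0.232,0.0859],"claw": 85},{"delta_pos": [0.345,-0.686,-0.051],"delta_rot": [-0.0322,-0.232,0.0859],"claw": 85},{"delta_pos": [0.345,-0.686,-0.051],"delta_rot": [-0.0322,-0.232,0.0859],"claw": 85},{"delta_pos": [0.345,-0.686,-0.051],"delta_rot": [-0.0322,-0.232,0.0859],"claw": 85},{"delta_pos": [0.345,-0.686,-0.051],"delta_rot": [-0.0322,-0.232,0.0859],"claw": 85},{"delta_pos": [0.345,-0.686,-0.051],"delta_rot": [-0.0322,-0.232,0.0859],"claw": 85},{"delta_pos": [0.345,-0.686,-0.051],"delta_rot": [-0.0322,-0.232,0.0859],"claw": 85},{"delta_pos": [0.345,-0.686,-0.051],"delta_rot": [-0.0322,-0.232,0.0859],"claw": 85},{"delta_pos": [0.345,-0.686,-0.051],"delta_rot": [-0.0322,-0.232,0.0859],"claw": 85},{"delta_pos": [0.345,-0.686,-0.051],"delta_rot": [-0.0322,-0.232,0.0859],"claw": 85},{"delta_pos": [0.345,-0.686,-0.051],"delta_rot": [-0.0322,-0.232,0.0859],"claw": 85},{"delta_pos": [0.345,-0.686,-0.051],"delta_rot": [-0.0322,-0.232,0.0859],"claw": 85},{"delta_pos": [0.345,-0.686,-0.051],"delta_rot": [-0.0322,-0.232,0.0859],"claw": 85},{"delta_pos": [0.345,-0.686,-0.051],"delta_rot": [-0.0322,-0.232,0.0859],"claw": 85},{"delta_pos": [0.345,-0.686,-0.051],"delta_rot": [-0.0322,-0.232,0.0859],"claw": 85}], newtons=40)

```text
time: 1.77
eef_pos: [0.5233, -0.0203, 0.2047]
tcp_rot: [0.0, 0.407, 0.0, 0.914]
contact_force: [0.6, 0.1, 0.2]
opening: 0.994
```

Run:
```python
from h import *
st();d=np.array([np.sin(.733),0,-np.cos(.733)]);g=np.array([.617,-.038,.050])-.006*d
go(g-.12*d,42);go(g,42)
```

```text
1.77 [ 0.5233 -0.0203  0.2047] [-0.33 -0.31  2.37  0.55  0.43 -2.33] [0.6 0.1 0.2] 0.994
dpos [ 0.0094 -0.0177 -0.0611] drot [-0.0002 -0.0001 -0.0002] rows 1.5
dpos [ 0.0897 -0.0177 -0.1503] drot [-0.0002 -0.0001 -0.0002] rows 4.2
```

play_rows(targets=[{"delta_pos": [0.0094,-0.0177,-0.0611],"delta_rot": [0,0,0],"claw": 85},{"delta_pos": [0.0094,-0.0177,-0.0611],"delta_rot": [0,0,0],"claw": 85},{"delta_pos": [0.0094,-0.0177,-0.0611],"delta_rot": [0,0,0],"claw": 85},{"delta_pos": [0.03,-0.0177,-0.084],"delta_rot": [0,0,0],"claw": 85},{"delta_pos": [0.05,-0.0177,-0.106],"delta_rot": [0,0,0],"claw": 85},{"delta_pos": [0.07,-0.0177,-0.128],"delta_rot": [0,0,0],"claw": 85},{"delta_pos": [0.09,-0.0177,-0.1503],"delta_rot": [0,0,0],"claw": 85},{"delta_pos": [0.09,-0.0177,-0.1503],"delta_rot": [0,0,0],"claw": 85},{"delta_pos": [0.09,-0.0177,-0.1503],"delta_rot": [0,0,0],"claw": 85}])

```text
time: 2.52
eef_pos: [0.6184, -0.0399, 0.0822]
tcp_rot: [0.006, 0.428, 0.006, 0.904]
contact_force: [-0.2, 0.5, 0.6]
opening: 0.992
```

Run:
```python
from h import *
st()
a=ctrl.read_camera("scene")[140:270,290:440];b=ctrl.read_camera("top")[130:240,290:430]
f=lambda i:cv2.resize(i,(400,400*i.shape[0]//i.shape[1]),interpolation=3)
a,b=f(a),f(b);h=min(len(a),len(b));cv2.imwrite("pics/g1.png",np.hstack([a[:h],b[:h]]))
```

```text
2.52 [ 0.6184 -0.0399  0.0822] [-0.3   0.18  2.18  1.04  0.24 -2.84] [-0.2  0.5  0.6] 0.992
```

View pics/g1.png

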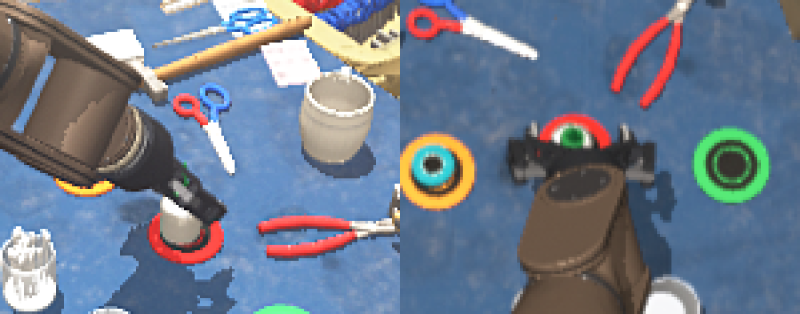

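play_rows(targets=[{"delta_pos": [-0.025,0,0.03],"delta_rot": [0,0,0],"claw": 85},{"delta_pos": [-0.05,0,0.06],"delta_rot": [0,0,0],"claw": 85},{"delta_pos": [-0.075,0,0.09],"delta_rot": [0,0,0],"claw": 85},{"delta_pos": [-0.08,0,0.13],"delta_rot": [0,0.1,0],"claw": 85},{"delta_pos": [-0.06,0,0.17],"delta_rot": [0,0.15,0],"claw": 85},{"delta_pos": [-0.04,0,0.2],"delta_rot": [0,0.22,0],"claw": 85},{"delta_pos": [0,0,0.2],"delta_rot": [0,0.22,0],"claw": 85},{"delta_pos": [0,0,0.2],"delta_rot": [0,0.22,0],"claw": 85},{"delta_pos": [0,0,0.2],"delta_rot": [0,0.22,0],"claw": 85}])

```text
time: 3.37
eef_pos: [0.6186, -0.0399, 0.2872]
tcp_rot: [0.006, 0.705, 0.002, 0.709]
contact_force: [-0.7, 0.4, 0.4]
opening: 0.996
```

Run:
```python
from h import *
st();t=np.radians(38);d=np.array([-np.sin(t),0,-np.cos(t)]);g=np.array([.617,-.039,.052])-.006*d
go(g-.13*d+[0,0,.03],-38)
```

```text
3.37 [ 0.6186 -0.0399  0.2872] [-0.23  0.14  1.69  0.01  1.31 -1.8 ] [-0.7  0.4  0.4] 0.996
dpos [ 0.0821  0.0009 -0.0981] drot [-0.0029  0.213   0.0031] rows 5.4
```

play_rows(targets=[{"delta_pos": [0.082,0.001,-0.03],"delta_rot": [-0.003,0.213,0.003],"claw": 85},{"delta_pos": [0.082,0.001,-0.03],"delta_rot": [-0.003,0.213,0.003],"claw": 85},{"delta_pos": [0.082,0.001,-0.03],"delta_rot": [-0.003,0.213,0.003],"claw": 85},{"delta_pos": [0.082,0.001,-0.06],"delta_rot": [-0.003,0.213,0.003],"claw": 85},{"delta_pos": [0.082,0.001,-0.098],"delta_rot": [-0.003,0.213,0.003],"claw": 85},{"delta_pos": [0.082,0.001,-0.098],"delta_rot": [-0.003,0.213,0.003],"claw": 85},{"delta_pos": [0.082,0.001,-0.098],"delta_rot": [-0.003,0.213,0.003],"claw": 85},{"delta_pos": [0.082,0.001,-0.098],"delta_rot": [-0.003,0.213,0.003],"claw": 85}])

```text
time: 4.03
eef_pos: [0.7001, -0.0388, 0.1893]
tcp_rot: [-0.0, 0.899, -0.001, 0.438]
contact_force: [-0.6, -0.9, 0.0]
opening: 0.996
```

Run:
```python
from h import *
st();t=np.radians(38);d=np.array([-np.sin(t),0,-np.cos(t)]);g=np.array([.617,-.039,.052])-.006*d
go(g,-38)
```

```text
4.03 [ 0.7001 -0.0388  0.1893] [-0.17  0.74  1.16 -0.11  1.9  -1.74] [-0.6 -0.9  0. ] 0.996
dpos [-0.0794 -0.0002 -0.1326] drot [ 0.0005 -0.0001  0.0002] rows 3.7
```

play_rows(targets=[{"delta_pos": [0,0,-0.03],"delta_rot": [0,0,0],"claw": 85},{"delta_pos": [-0.02,0,-0.056],"delta_rot": [0,0,0],"claw": 85},{"delta_pos": [-0.04,0,-0.082],"delta_rot": [0,0,0],"claw": 85},{"delta_pos": [-0.06,0,-0.107],"delta_rot": [0,0,0],"claw": 85},{"delta_pos": [-0.0794,0,-0.1326],"delta_rot": [0,0,0],"claw": 85},{"delta_pos": [-0.0794,0,-0.1326],"delta_rot": [0,0,0],"claw": 85},{"delta_pos": [-0.0794,0,-0.1326],"delta_rot": [0,0,0],"claw": 85}])

```text
time: 4.62
eef_pos: [0.6209, -0.039, 0.0603]
tcp_rot: [-0.0, 0.898, -0.001, 0.44]
contact_force: [0.5, -0.3, 1.4]
opening: 0.995
```

```bash
cat >> h.py <<'E'
def look(name,s,t):
    f=lambda n,r:cv2.resize(ctrl.read_camera(n)[r[1]:r[3],r[0]:r[2]],(400,400*(r[3]-r[1])//(r[2]-r[0])),interpolation=3)
    a,b=f("scene",s),f("top",t);h=min(len(a),len(b));cv2.imwrite(f"pics/{name}.png",np.hstack([a[:h],b[:h]]))
E
python3 - <<'E'
from h import *
st(); look("g2",(310,180,410,260),(310,140,410,220))
E
```

```text
4.62 [ 0.6209 -0.039   0.0603] [-0.18  0.71  1.45 -0.11  1.63 -1.72] [ 0.5 -0.3  1.4] 0.995
```

View pics/g2.png

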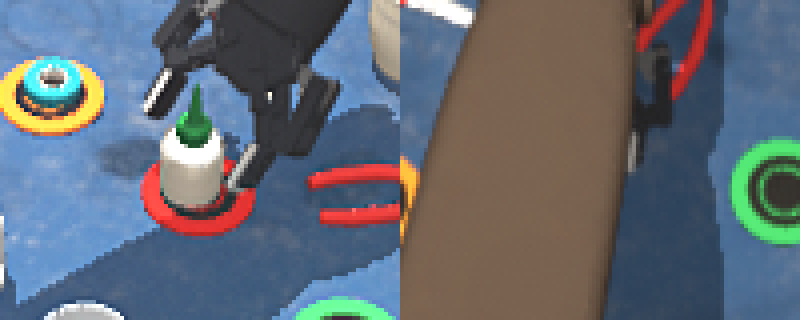

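Run:
```python
from h import *
for u,v,y in((150,113,.0035),(182,70,.0035),(234,190,-.0815),(257,147,-.0815)):
    o,d=ray("scene",310+u/4,180+v/4); print(o+d*(y-o[1])/d[1])
print(proj("scene",(.617,-.039,.041))*4-[1240,720],proj("scene",(.617,-.039,.11))*4-[1240,720])
```

```text
[0.61050917 0.0035     0.05618437]
[0.63898942 0.0035     0.08321412]
[ 0.61938316 -0.0815      0.0414882 ]
[ 0.637499   -0.0815      0.07393524]
[192.99634014 157.28642616] [198.21356998  87.9264358 ]
```

play_rows(targets=[{"delta_pos": [-0.004,0,-0.006],"delta_rot": [0,0,0],"claw": 85},{"delta_pos": [-0.004,0,-0.006],"delta_rot": [0,0,0],"claw": 40},{"delta_pos": [-0.004,0,-0.006],"delta_rot": [0,0,0],"claw": 40},{"delta_pos": [-0.004,0,-0.006],"delta_rot": [0,0,0],"claw": 40},{"delta_pos": [-0.004,0,-0.006],"delta_rot": [0,0,0],"claw": 40},{"delta_pos": [-0.004,0,-0.006],"delta_rot": [0,0,0],"claw": 40},{"delta_pos": [-0.004,0,-0.006],"delta_rot": [0,0,0],"claw": 40},{"delta_pos": [-0.004,0,-0.006],"delta_rot": [0,0,0],"claw": 40},{"delta_pos": [-0.004,0,-0.006],"delta_rot": [0,0,0],"claw": 40},{"delta_pos": [-0.004,0,-0.006],"delta_rot": [0,0,0],"claw": 40}], newtons=40)

```text
time: 5.55
eef_pos: [0.6205, -0.0393, 0.0566]
tcp_rot: [-0.0, 0.897, -0.002, 0.443]
contact_force: [2.5, 1.2, 5.2]
opening: 0.491
```

Run:
```python
from h import *
st(); look("g3",(310,180,410,260),(310,140,410,220))
```

```text
5.55 [ 0.6205 -0.0393  0.0566] [-0.18  0.71  1.46 -0.11  1.61 -1.72] [2.5 1.2 5.2] 0.491
```

View pics/g3.png

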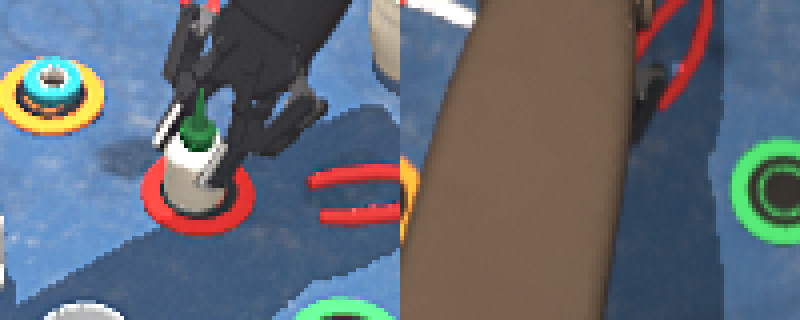

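play_rows(targets=[{"delta_pos": [0,0,0],"delta_rot": [0,0,0],"claw": 85},{"delta_pos": [0,0,0],"delta_rot": [0,0,0],"claw": 85},{"delta_pos": [0,0,0],"delta_rot": [0,0,0],"claw": 85},{"delta_pos": [0,0,0],"delta_rot": [0,0,0],"claw": 85},{"delta_pos": [0,0,0],"delta_rot": [0,0.03,0],"claw": 85},{"delta_pos": [0,0,0],"delta_rot": [0,0.06,0],"claw": 85},{"delta_pos": [-0.0035,0,-0.0066],"delta_rot": [0,0.06,0],"claw": 85},{"delta_pos": [-0.0035,0,-0.0066],"delta_rot": [0,0.06,0],"claw": 85},{"delta_pos": [-0.0035,0,-0.0066],"delta_rot": [0,0.06,0],"claw": 85}])

```text
time: 6.4
eef_pos: [0.616, -0.0392, 0.0489]
tcp_rot: [-0.0, 0.934, -0.001, 0.356]
contact_force: [-1.2, -0.0, -0.0]
opening: 0.998
```

Run:
```python
from h import *
st(); go((.617,-.039,.05),-48)
S=ctrl.read_camera("scene")
p=cen(mask(S,(340,195,375,218),(45,80,30),(80,255,255)));print(p)
```

```text
6.4 [ 0.616  -0.0392  0.0489] [-0.18  0.81  1.37 -0.14  1.79 -1.72] [-1.2 -0.  -0. ] 0.998
dpos [0.001  0.0002 0.0011] drot [ 0.001  -0.0015  0.    ] rows 0.0
(np.float64(359.17105263157896), np.float64(211.94736842105263), 76, np.int64(202), np.int64(217))
```

Run:
```python
from h import *
print(onz("scene",(359.17,211.95),.085)-onz("scene",(358.03,210.58),.085)); go((.6125,-.041,.05),-48)
```

```text
[-9.19918349e-04 -6.09095506e-03  2.22044605e-16]
dpos [-0.0039 -0.0017  0.0002] drot [ 0.0011 -0.0011  0.    ] rows 0.1
```

play_rows(targets=[{"delta_pos": [-0.003,0,0],"delta_rot": [0,0,0],"claw": 40},{"delta_pos": [-0.003,0,0],"delta_rot": [0,0,0],"claw": 40},{"delta_pos": [-0.003,0,0],"delta_rot": [0,0,0],"claw": 40},{"delta_pos": [-0.003,0,0],"delta_rot": [0,0,0],"claw": 40},{"delta_pos": [-0.003,0,0],"delta_rot": [0,0,0],"claw": 40},{"delta_pos": [-0.003,0,0],"delta_rot": [0,0,0],"claw": 40},{"delta_pos": [-0.003,0,0],"delta_rot": [0,0,0],"claw": 40},{"delta_pos": [-0.003,0,0],"delta_rot": [0,0,0],"claw": 40},{"delta_pos": [-0.003,0,0],"delta_rot": [0,0,0],"claw": 40}], newtons=30)

```text
time: 7.2
eef_pos: [0.6137, -0.0392, 0.0506]
tcp_rot: [-0.0, 0.934, -0.002, 0.357]
contact_force: [0.6, 0.1, 4.7]
opening: 0.493
```

Run:
```python
from h import *
st(); look("g4",(310,180,410,260),(310,140,410,220))
```

```text
7.2 [ 0.6137 -0.0392  0.0506] [-0.18  0.81  1.38 -0.14  1.79 -1.72] [0.6 0.1 4.7] 0.493
```

View pics/g4.png

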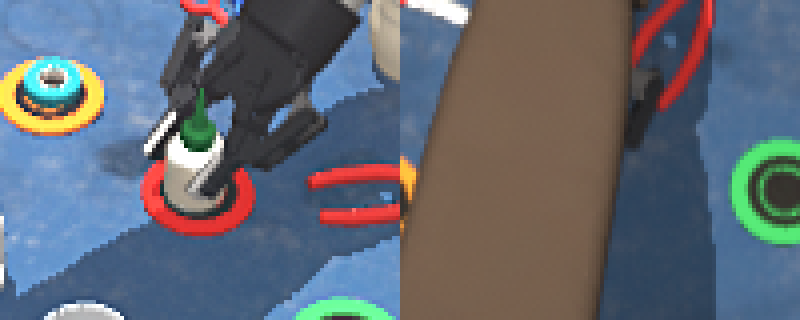

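play_rows(targets=[{"delta_pos": [0,0,0.01],"delta_rot": [0,0,0],"claw": 40},{"delta_pos": [0,0,0.03],"delta_rot": [0,0,0],"claw": 40},{"delta_pos": [0,0,0.06],"delta_rot": [0,0,0],"claw": 40},{"delta_pos": [0,0,0.08],"delta_rot": [0,0,0],"claw": 40},{"delta_pos": [0,0,0.08],"delta_rot": [0,0,0],"claw": 40},{"delta_pos": [0,0,0.08],"delta_rot": [0,0,0],"claw": 40}], newtons=40)

```text
time: 7.8
eef_pos: [0.6145, -0.0395, 0.1316]
tcp_rot: [-0.001, 0.933, -0.002, 0.359]
contact_force: [-0.0, -0.8, -1.9]
opening: 0.489
```

Run:
```python
from h import *
st(); look("g5",(310,140,410,220),(310,140,410,220)); go((.6105,-.213,.135),-48,90);go((.6105,-.213,.135),-48,72)
```

```text
7.8 [ 0.6145 -0.0395  0.1316] [-0.18  0.7   1.38 -0.14  1.89 -1.73] [-0.  -0.8 -1.9] 0.489
dpos [-0.0024 -0.1738  0.0061] drot [ 0.0009 -0.0017  0.0001] rows 4.2
dpos [-0.0024 -0.1738  0.0061] drot [ 0.0007 -0.0018 -0.0999] rows 4.2
```

View pics/g5.png

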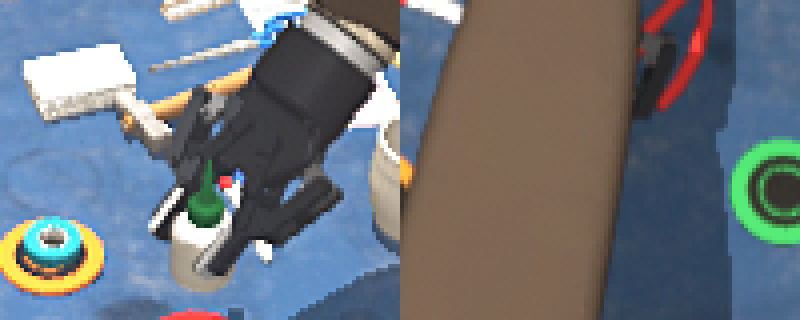

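Run:
```python
from h import *
print(onz("scene",(362,180.2),.189),onz("scene",(310+206/4,140+212/4),.06+.008+.081))
st(); go((.6105,-.213,.135),-48)
```

```text
[ 0.61869831 -0.04027911  0.189     ] [ 0.61563384 -0.04549627  0.149     ]
7.9 [ 0.6129 -0.0392  0.1289] [-0.18  0.7   1.38 -0.14  1.89 -1.73] [-0.5 -0.2 -1.2] 0.49
dpos [-0.0024 -0.1738  0.0061] drot [ 0.0009 -0.0017  0.0001] rows 4.2
```

play_rows(targets=[{"delta_pos": [-0.002,-0.04,0.01],"delta_rot": [0,0,0],"claw": 40},{"delta_pos": [-0.004,-0.08,0.01],"delta_rot": [0,0,0],"claw": 40},{"delta_pos": [-0.005,-0.12,0.01],"delta_rot": [0,0,0],"claw": 40},{"delta_pos": [-0.005,-0.15,0.01],"delta_rot": [0,0,0],"claw": 40},{"delta_pos": [-0.005,-0.173,0.01],"delta_rot": [0,0,0],"claw": 40},{"delta_pos": [-0.005,-0.173,0],"delta_rot": [0,0,0],"claw": 40},{"delta_pos": [-0.005,-0.173,-0.02],"delta_rot": [0,0,0],"claw": 40},{"delta_pos": [-0.005,-0.173,-0.04],"delta_rot": [0,0,0],"claw": 40},{"delta_pos": [-0.005,-0.173,-0.055],"delta_rot": [0,0,0],"claw": 40},{"delta_pos": [-0.005,-0.173,-0.066],"delta_rot": [0,0,0],"claw": 40},{"delta_pos": [-0.005,-0.173,-0.072],"delta_rot": [0,0,0],"claw": 40},{"delta_pos": [-0.005,-0.173,-0.074],"delta_rot": [0,0,0],"claw": 40},{"delta_pos": [-0.005,-0.173,-0.074],"delta_rot": [0,0,0],"claw": 40}])

```text
time: 8.98
eef_pos: [0.6079, -0.2115, 0.0542]
tcp_rot: [-0.001, 0.935, -0.001, 0.355]
contact_force: [0.8, 0.1, -0.2]
opening: 0.486
```

Run:
```python
from h import *
st(); look("g6",(340,200,450,290),(350,140,450,220))
```

```text
8.98 [ 0.6079 -0.2115  0.0542] [-0.39  0.84  1.31 -0.3   1.78 -1.9 ] [ 0.8  0.1 -0.2] 0.486
```

View pics/g6.png

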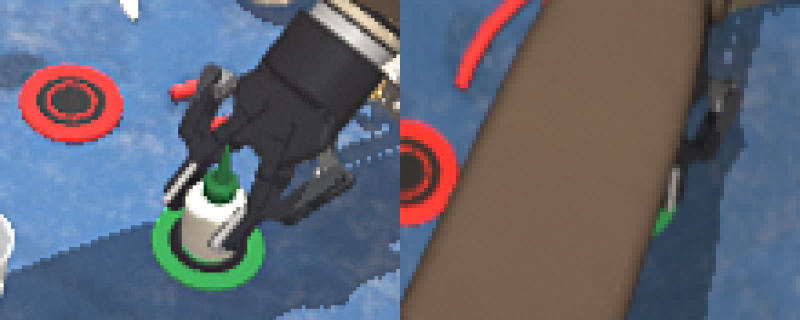

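play_rows(targets=[{"delta_pos": [0,-0.001,-0.002],"delta_rot": [0,0,0],"claw": 40},{"delta_pos": [0,-0.001,-0.003],"delta_rot": [0,0,0],"claw": 40},{"delta_pos": [0,-0.001,-0.004],"delta_rot": [0,0,0],"claw": 40},{"delta_pos": [0,-0.001,-0.004],"delta_rot": [0,0,0],"claw": 40}])

```text
time: 9.42
eef_pos: [0.6087, -0.2133, 0.0521]
tcp_rot: [-0.001, 0.934, -0.002, 0.357]
contact_force: [0.4, 0.2, -1.4]
opening: 0.489
```

play_rows(targets=[{"delta_pos": [0,0,-0.001],"delta_rot": [0,0,0],"claw": 40},{"delta_pos": [0,0,-0.002],"delta_rot": [0,0,0],"claw": 40},{"delta_pos": [0,0,-0.0025],"delta_rot": [0,0,0],"claw": 40},{"delta_pos": [0,0,-0.0025],"delta_rot": [0,0,0],"claw": 40}])

```text
time: 9.75
eef_pos: [0.6088, -0.2134, 0.0507]
tcp_rot: [-0.001, 0.934, -0.002, 0.356]
contact_force: [-0.8, 0.4, 3.7]
opening: 0.484
```

play_rows(targets=[{"delta_pos": [0,0,0],"delta_rot": [0,0,0],"claw": 50},{"delta_pos": [0,0,0],"delta_rot": [0,0,0],"claw": 60},{"delta_pos": [0,0,0],"delta_rot": [0,0,0],"claw": 85},{"delta_pos": [0,0,0],"delta_rot": [0,0,0],"claw": 85},{"delta_pos": [0,0,0],"delta_rot": [0,0,0],"claw": 85},{"delta_pos": [0,0,0],"delta_rot": [0,0,0],"claw": 85},{"delta_pos": [0.022,0,0.02],"delta_rot": [0,0,0],"claw": 85},{"delta_pos": [0.044,0,0.04],"delta_rot": [0,0,0],"claw": 85},{"delta_pos": [0.067,0,0.06],"delta_rot": [0,0,0],"claw": 85},{"delta_pos": [0.089,0,0.085],"delta_rot": [0,0,0],"claw": 85},{"delta_pos": [0.089,0,0.12],"delta_rot": [0,0,0],"claw": 85},{"delta_pos": [0.089,0,0.15],"delta_rot": [0,0,0],"claw": 85},{"delta_pos": [0.089,0,0.15],"delta_rot": [0,0,0],"claw": 85}])

```text
time: 10.83
eef_pos: [0.7003, -0.2141, 0.2094]
tcp_rot: [-0.002, 0.932, -0.004, 0.361]
contact_force: [0.4, 0.2, 2.2]
opening: 0.992
```

Run:
```python
from h import *
st(); go((.598,.109,.15),0,90)
```

```text
10.83 [ 0.7003 -0.2141  0.2094] [-0.35  0.87  0.96 -0.31  2.09 -1.96] [0.4 0.2 2.2] 0.992
dpos [-0.1023  0.3231 -0.0594] drot [ 0.0028 -0.2645  0.0013] rows 8.3
```

play_rows(targets=[{"delta_pos": [0,0.08,0],"delta_rot": [0.003,-0.1,0.001],"claw": 60},{"delta_pos": [0,0.08,0],"delta_rot": [0.003,-0.1,0.001],"claw": 60},{"delta_pos": [-0.102,0.323,-0.059],"delta_rot": [0.003,-0.2645,0.001],"claw": 60},{"delta_pos": [-0.102,0.323,-0.059],"delta_rot": [0.003,-0.2645,0.001],"claw": 60},{"delta_pos": [-0.102,0.323,-0.059],"delta_rot": [0.003,-0.2645,0.001],"claw": 60},{"delta_pos": [-0.102,0.323,-0.059],"delta_rot": [0.003,-0.2645,0.001],"claw": 60},{"delta_pos": [-0.102,0.323,-0.059],"delta_rot": [0.003,-0.2645,0.001],"claw": 60},{"delta_pos": [-0.102,0.323,-0.059],"delta_rot": [0.003,-0.2645,0.001],"claw": 60},{"delta_pos": [-0.102,0.323,-0.059],"delta_rot": [0.003,-0.2645,0.001],"claw": 60},{"delta_pos": [-0.102,0.323,-0.059],"delta_rot": [0.003,-0.2645,0.001],"claw": 60},{"delta_pos": [-0.102,0.323,-0.059],"delta_rot": [0.003,-0.2645,0.001],"claw": 60}])

```text
time: 11.75
eef_pos: [0.5976, 0.1098, 0.1502]
tcp_rot: [-0.0, 0.707, 0.001, 0.707]
contact_force: [-0.1, 1.0, 0.2]
opening: 0.702
```

Run:
```python
from h import *
st(); go((.598,.1095,.05),0,90); go((.598,.1095,.04),0,90)
S=ctrl.read_camera("scene")
m=mask(S,(375,248,420,285),(40,120,60),(75,255,255));print(pad("scene",m,.006))
m=mask(S,(375,220,415,258),(45,80,30),(80,255,255));print(cen(m));cv2.imwrite("pics/a.png",S)
```

```text
11.75 [0.5976 0.1098 0.1502] [ 0.01  0.25  1.83  0.    1.07 -1.56] [-0.1  1.   0.2] 0.702
dpos [ 0.0004 -0.0003 -0.1002] drot [-0.0002 -0.0001 -0.0005] rows 2.4
dpos [ 0.0004 -0.0003 -0.1102] drot [-0.0002 -0.0001 -0.0005] rows 2.6
[ 608.8 -212.2   42.4]
(np.float64(399.27358490566036), np.float64(251.30188679245282), 106, np.int64(241), np.int64(257))
```

play_rows(targets=[{"delta_pos": [0,0,-0.04],"delta_rot": [0,0,0],"claw": 60},{"delta_pos": [0,0,-0.08],"delta_rot": [0,0,0],"claw": 60},{"delta_pos": [0,0,-0.105],"delta_rot": [0,0,0],"claw": 60},{"delta_pos": [0,0,-0.114],"delta_rot": [0,0,0],"claw": 58},{"delta_pos": [0,0,-0.116],"delta_rot": [0,0,0],"claw": 54},{"delta_pos": [0,0,-0.118],"delta_rot": [0,0,0],"claw": 54},{"delta_pos": [0,0,-0.118],"delta_rot": [0,0,0],"claw": 54},{"delta_pos": [0,0,-0.118],"delta_rot": [0,0,0],"claw": 54}])

```text
time: 12.47
eef_pos: [0.6006, 0.1085, 0.0351]
tcp_rot: [0.0, 0.705, 0.0, 0.709]
contact_force: [0.3, 0.5, 0.0]
opening: 0.629
```

Run:
```python
from h import *
st(); look("t1",(280,160,370,230),(260,150,350,220))
```

```text
12.47 [0.6006 0.1085 0.0351] [ 0.01  0.41  1.86  0.    0.86 -1.56] [0.3 0.5 0. ] 0.629
```

View pics/t1.png

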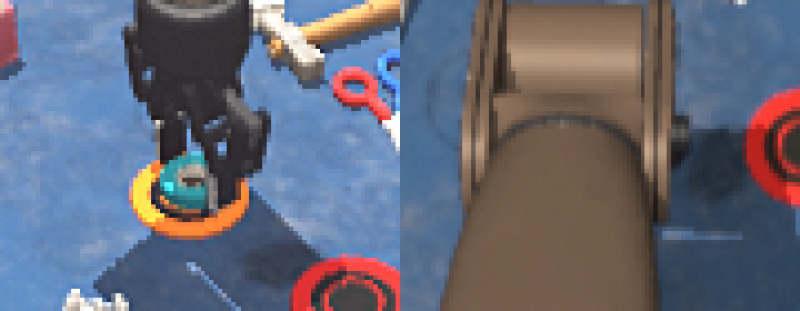

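play_rows(targets=[{"delta_pos": [-0.001,0.001,-0.001],"delta_rot": [0,0,0],"claw": 54},{"delta_pos": [-0.001,0.001,-0.002],"delta_rot": [0,0,0],"claw": 54},{"delta_pos": [-0.001,0.001,-0.003],"delta_rot": [0,0,0],"claw": 54},{"delta_pos": [-0.001,0.001,-0.004],"delta_rot": [0,0,0],"claw": 54},{"delta_pos": [-0.001,0.001,-0.004],"delta_rot": [0,0,0],"claw": 54}])

```text
time: 12.98
eef_pos: [0.5988, 0.1098, 0.0305]
tcp_rot: [0.0, 0.706, 0.0, 0.709]
contact_force: [-0.4, 0.0, -0.3]
opening: 0.634
```

play_rows(targets=[{"delta_pos": [0,0,-0.001],"delta_rot": [0,0,0],"claw": 54},{"delta_pos": [0,0,-0.002],"delta_rot": [0,0,0],"claw": 54},{"delta_pos": [0,0,-0.002],"delta_rot": [0,0,0],"claw": 40},{"delta_pos": [0,0,-0.002],"delta_rot": [0,0,0],"claw": 40},{"delta_pos": [0,0,-0.002],"delta_rot": [0,0,0],"claw": 40},{"delta_pos": [0,0,-0.002],"delta_rot": [0,0,0],"claw": 40},{"delta_pos": [0,0,-0.002],"delta_rot": [0,0,0],"claw": 40}])

```text
time: 13.57
eef_pos: [0.5995, 0.1098, 0.0292]
tcp_rot: [0.0, 0.705, 0.0, 0.709]
contact_force: [-0.7, -0.4, 4.0]
opening: 0.507
```

play_rows(targets=[{"delta_pos": [0,0,0.02],"delta_rot": [0,0,0],"claw": 40},{"delta_pos": [0,0,0.06],"delta_rot": [0,0,0],"claw": 40},{"delta_pos": [0,0,0.1],"delta_rot": [0,0,0],"claw": 40},{"delta_pos": [0,0,0.12],"delta_rot": [0,0,0],"claw": 40},{"delta_pos": [-0.02,0.15,0.12],"delta_rot": [0,0,0.02],"claw": 40},{"delta_pos": [-0.02,0.15,0.12],"delta_rot": [0,0,0.02],"claw": 40},{"delta_pos": [-0.02,0.15,0.12],"delta_rot": [0,0,0.02],"claw": 40},{"delta_pos": [-0.02,0.15,0.12],"delta_rot": [0,0,0.02],"claw": 40},{"delta_pos": [-0.076,0.267,0.12],"delta_rot": [0,0,0.045],"claw": 40},{"delta_pos": [-0.076,0.267,0.12],"delta_rot": [0,0,0.045],"claw": 40},{"delta_pos": [-0.076,0.267,0.12],"delta_rot": [0,0,0.045],"claw": 40},{"delta_pos": [-0.076,0.267,0.12],"delta_rot": [0,0,0.045],"claw": 40},{"delta_pos": [-0.076,0.267,0.12],"delta_rot": [0,0,0.045],"claw": 40}])

```text
time: 14.65
eef_pos: [0.5213, 0.3788, 0.1479]
tcp_rot: [-0.052, 0.704, 0.052, 0.706]
contact_force: [0.4, -0.4, -0.0]
opening: 0.515
```

Run:
```python
from h import *
st(); look("t2",(210,90,310,180),(170,160,270,250));go((.5225,.3765,.035),0,98)
```

```text
14.65 [0.5213 0.3788 0.1479] [ 0.47  0.32  1.74 -0.    1.08 -1.24] [ 0.4 -0.4 -0. ] 0.515
dpos [-0.0006  0.0003 -0.1132] drot [ 0.      0.0013 -0.0008] rows 2.7
```

View pics/t2.png

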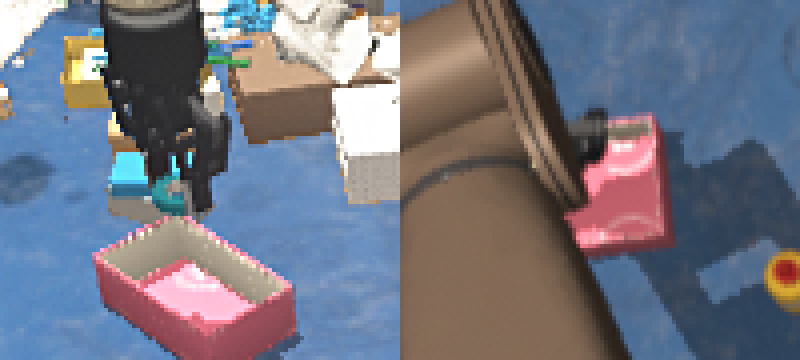

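play_rows(targets=[{"delta_pos": [0,0,-0.035],"delta_rot": [0,0,0],"claw": 40},{"delta_pos": [0,0,-0.07],"delta_rot": [0,0,0],"claw": 40},{"delta_pos": [0,0,-0.1],"delta_rot": [0,0,0],"claw": 40},{"delta_pos": [0,0,-0.112],"delta_rot": [0,0,0],"claw": 40},{"delta_pos": [0,0,-0.117],"delta_rot": [0,0,0],"claw": 40},{"delta_pos": [0,0,-0.119],"delta_rot": [0,0,0],"claw": 40},{"delta_pos": [0,0,-0.12],"delta_rot": [0,0,0],"claw": 40},{"delta_pos": [0,0,-0.12],"delta_rot": [0,0,0],"claw": 40}])

```text
time: 15.42
eef_pos: [0.5248, 0.3767, 0.0304]
tcp_rot: [-0.05, 0.703, 0.05, 0.708]
contact_force: [-0.0, 0.1, 0.5]
opening: 0.517
```

Lower a few more millimetres, release to 60 mm, retreat.

play_rows(targets=[{"delta_pos": [0,0,-0.001],"delta_rot": [0,0,0],"claw": 40},{"delta_pos": [0,0,-0.002],"delta_rot": [0,0,0],"claw": 40},{"delta_pos": [0,0,-0.003],"delta_rot": [0,0,0],"claw": 40},{"delta_pos": [0,0,-0.003],"delta_rot": [0,0,0],"claw": 45},{"delta_pos": [0,0,-0.003],"delta_rot": [0,0,0],"claw": 60},{"delta_pos": [0,0,-0.003],"delta_rot": [0,0,0],"claw": 60},{"delta_pos": [0,0,-0.003],"delta_rot": [0,0,0],"claw": 60},{"delta_pos": [0,0,-0.003],"delta_rot": [0,0,0],"claw": 60},{"delta_pos": [0,0,0.02],"delta_rot": [0,0,0],"claw": 60},{"delta_pos": [0,0,0.06],"delta_rot": [0,0,0],"claw": 60},{"delta_pos": [0,0,0.1],"delta_rot": [0,0,0],"claw": 60},{"delta_pos": [0,0,0.14],"delta_rot": [0,0,0],"claw": 60},{"delta_pos": [0,0,0.15],"delta_rot": [0,0,0],"claw": 75},{"delta_pos": [0,0,0.15],"delta_rot": [0,0,0],"claw": 75}])

```text
time: 16.58
eef_pos: [0.5274, 0.378, 0.1865]
tcp_rot: [-0.048, 0.699, 0.052, 0.712]
contact_force: [0.7, 0.2, -0.2]
opening: 0.879
```

Run:
```python
from h import *
st(); look("t3",(210,110,310,190),(170,160,270,240));go((.461,.200,.16),0,90)
S=ctrl.read_camera("scene"); p=mask(S,(225,150,285,182),(80,90,80),(97,255,255));print(cen(p),pad("scene",p,.014))
```

```text
16.58 [0.5274 0.378  0.1865] [ 0.47  0.28  1.71 -0.    1.13 -1.25] [ 0.7  0.2 -0.2] 0.879
dpos [-0.0635 -0.1764 -0.0197] drot [-0.0003  0.0023 -0.0451] rows 4.5
(np.float64(261.1034482758621), np.float64(167.3793103448276), 58, np.int64(163), np.int64(172)) [524.5 370.3  25.5]
```

View pics/t3.png

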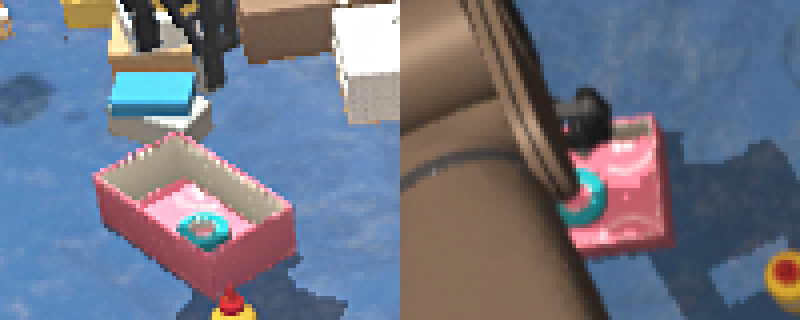

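play_rows(targets=[{"delta_pos": [-0.064,-0.177,0],"delta_rot": [0,0.002,-0.045],"claw": 80},{"delta_pos": [-0.064,-0.177,0],"delta_rot": [0,0.002,-0.045],"claw": 80},{"delta_pos": [-0.064,-0.177,0],"delta_rot": [0,0.002,-0.045],"claw": 80},{"delta_pos": [-0.064,-0.177,0],"delta_rot": [0,0.002,-0.045],"claw": 80},{"delta_pos": [-0.064,-0.177,0],"delta_rot": [0,0.002,-0.045],"claw": 80},{"delta_pos": [-0.064,-0.177,-0.02],"delta_rot": [0,0.002,-0.045],"claw": 80},{"delta_pos": [-0.064,-0.177,-0.02],"delta_rot": [0,0.002,-0.045],"claw": 80},{"delta_pos": [-0.064,-0.177,-0.02],"delta_rot": [0,0.002,-0.045],"claw": 80}])

```text
time: 17.4
eef_pos: [0.4576, 0.1984, 0.1549]
tcp_rot: [-0.0, 0.71, -0.001, 0.704]
contact_force: [0.4, 0.2, -0.8]
opening: 0.933
```

Run:
```python
from h import *
st(); go((.4605,.200,.057),0,90)
```

```text
17.4 [0.4576 0.1984 0.1549] [ 0.21  0.01  2.08  0.    1.06 -1.37] [ 0.4  0.2 -0.8] 0.933
dpos [ 0.0029  0.0016 -0.0979] drot [ 0.0005 -0.0029  0.0001] rows 2.3
```

play_rows(targets=[{"delta_pos": [0.003,0.001,-0.03],"delta_rot": [0,-0.003,0],"claw": 80},{"delta_pos": [0.003,0.001,-0.06],"delta_rot": [0,-0.003,0],"claw": 80},{"delta_pos": [0.003,0.001,-0.085],"delta_rot": [0,-0.003,0],"claw": 80},{"delta_pos": [0.003,0.001,-0.098],"delta_rot": [0,-0.003,0],"claw": 80},{"delta_pos": [0.003,0.001,-0.098],"delta_rot": [0,-0.003,0],"claw": 80},{"delta_pos": [0.003,0.001,-0.098],"delta_rot": [0,-0.003,0],"claw": 30},{"delta_pos": [0.003,0.001,-0.098],"delta_rot": [0,-0.003,0],"claw": 30},{"delta_pos": [0.003,0.001,-0.098],"delta_rot": [0,-0.003,0],"claw": 30},{"delta_pos": [0.003,0.001,-0.098],"delta_rot": [0,-0.003,0],"claw": 30},{"delta_pos": [0.003,0.001,-0.098],"delta_rot": [0,-0.003,0],"claw": 30},{"delta_pos": [0.003,0.001,-0.098],"delta_rot": [0,-0.003,0],"claw": 30},{"delta_pos": [0.003,0.001,-0.098],"delta_rot": [0,-0.003,0],"claw": 30},{"delta_pos": [0.003,0.001,-0.098],"delta_rot": [0,-0.003,0],"claw": 30}], newtons=40)

```text
time: 18.48
eef_pos: [0.4622, 0.1999, 0.0587]
tcp_rot: [0.0, 0.706, -0.0, 0.709]
contact_force: [-0.1, 1.9, 6.8]
opening: 0.431
```

play_rows(targets=[{"delta_pos": [0,0,0.015],"delta_rot": [0,0,0],"claw": 30},{"delta_pos": [0,0,0.05],"delta_rot": [0,0,0],"claw": 30},{"delta_pos": [0,0,0.08],"delta_rot": [0,0,0],"claw": 30},{"delta_pos": [0.08,-0.12,0.08],"delta_rot": [0,0,0],"claw": 30},{"delta_pos": [0.08,-0.12,0.08],"delta_rot": [0,0,0],"claw": 30},{"delta_pos": [0.08,-0.12,0.08],"delta_rot": [0,0,0],"claw": 30},{"delta_pos": [0.08,-0.12,0.08],"delta_rot": [0,0,0],"claw": 30},{"delta_pos": [0.1595,-0.2425,0.08],"delta_rot": [0,0,0],"claw": 30},{"delta_pos": [0.1595,-0.2425,0.08],"delta_rot": [0,0,0],"claw": 30},{"delta_pos": [0.1595,-0.2425,0.08],"delta_rot": [0,0,0],"claw": 30},{"delta_pos": [0.1595,-0.2425,0.08],"delta_rot": [0,0,0],"claw": 30},{"delta_pos": [0.1595,-0.2425,0.06],"delta_rot": [0,0,0],"claw": 30},{"delta_pos": [0.1595,-0.2425,0.06],"delta_rot": [0,0,0],"claw": 30}])

```text
time: 19.57
eef_pos: [0.6197, -0.0439, 0.115]
tcp_rot: [0.002, 0.708, -0.001, 0.706]
contact_force: [-1.2, 1.3, -2.3]
opening: 0.434
```

Run:
```python
from h import *
st(); look("r1",(310,160,420,250),(310,140,410,220));go((.6205,-.0425,.066),0,90)
```

```text
19.57 [ 0.6197 -0.0439  0.115 ] [-0.23  0.32  1.81  0.    1.01 -1.8 ] [-1.2  1.3 -2.3] 0.434
dpos [ 0.0006 -0.0003 -0.0509] drot [-0.0002 -0.0002  0.0003] rows 1.2
```

View pics/r1.png

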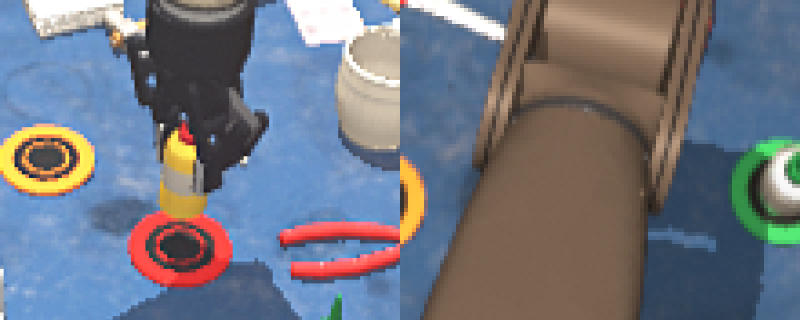

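Run:
```python
from h import *
k=110/400
print((proj("scene",(.6205,-.0425,.058))-[310,160])/k,(proj("scene",(.6205,-.0425,.006))-[310,160])/k)
for p in((183,209,.058),(185,130,.148)):print(onz("scene",(310+p[0]*k,160+p[1]*k),p[2]))
```

```text
[182.86215471 201.32604296] [179.27807414 246.40537567]
[ 0.61516873 -0.04905999  0.058     ]
[ 0.60799445 -0.0521066   0.148     ]
```

play_rows(targets=[{"delta_pos": [0.001,0,-0.02],"delta_rot": [0,0,0],"claw": 30},{"delta_pos": [0.001,0,-0.034],"delta_rot": [0,0,0],"claw": 30},{"delta_pos": [0.001,0,-0.04],"delta_rot": [0,0,0],"claw": 30},{"delta_pos": [0.001,0,-0.043],"delta_rot": [0,0,0],"claw": 30},{"delta_pos": [0.001,0,-0.045],"delta_rot": [0,0,0],"claw": 30},{"delta_pos": [0.001,0,-0.046],"delta_rot": [0,0,0],"claw": 30},{"delta_pos": [0.001,0,-0.046],"delta_rot": [0,0,0],"claw": 30}])

```text
time: 20.25
eef_pos: [0.6213, -0.0422, 0.0715]
tcp_rot: [0.0, 0.707, -0.0, 0.707]
contact_force: [-0.6, 0.2, -0.3]
opening: 0.431
```

Run:
```python
from h import *
st(); look("r2",(310,160,420,250),(310,140,410,220))
```

```text
20.25 [ 0.6213 -0.0422  0.0715] [-0.23  0.38  1.82  0.    0.94 -1.8 ] [-0.6  0.2 -0.3] 0.431
```

View pics/r2.png

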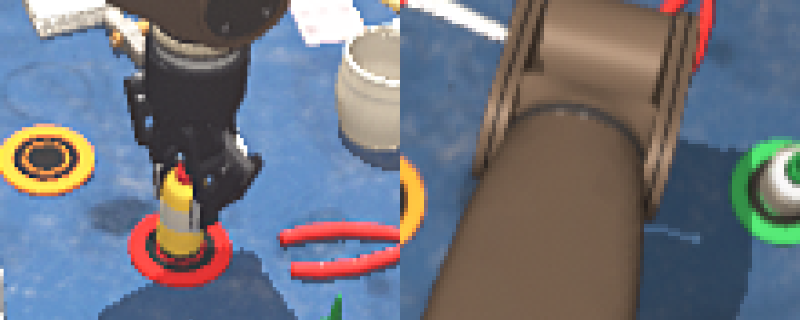

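play_rows(targets=[{"delta_pos": [0,0,-0.002],"delta_rot": [0,0,0],"claw": 30},{"delta_pos": [0,0,-0.004],"delta_rot": [0,0,0],"claw": 30},{"delta_pos": [0,0,-0.005],"delta_rot": [0,0,0],"claw": 30},{"delta_pos": [0,0,-0.005],"delta_rot": [0,0,0],"claw": 30}])

```text
time: 20.68
eef_pos: [0.6212, -0.0423, 0.0664]
tcp_rot: [0.001, 0.707, -0.0, 0.707]
contact_force: [-0.2, 0.5, -1.0]
opening: 0.434
```

play_rows(targets=[{"delta_pos": [0,0,-0.001],"delta_rot": [0,0,0],"claw": 30},{"delta_pos": [0,0,-0.002],"delta_rot": [0,0,0],"claw": 30},{"delta_pos": [0,0,-0.002],"delta_rot": [0,0,0],"claw": 30}])

```text
time: 20.93
eef_pos: [0.6216, -0.0423, 0.0649]
tcp_rot: [0.001, 0.707, -0.0, 0.707]
contact_force: [-0.2, 1.3, 0.6]
opening: 0.433
```

play_rows(targets=[{"delta_pos": [0,0,-0.001],"delta_rot": [0,0,0],"claw": 30},{"delta_pos": [0,0,-0.001],"delta_rot": [0,0,0],"claw": 30},{"delta_pos": [0,0,-0.001],"delta_rot": [0,0,0],"claw": 42},{"delta_pos": [0,0,-0.001],"delta_rot": [0,0,0],"claw": 55},{"delta_pos": [0,0,-0.001],"delta_rot": [0,0,0],"claw": 80},{"delta_pos": [0,0,-0.001],"delta_rot": [0,0,0],"claw": 80},{"delta_pos": [0,0,-0.001],"delta_rot": [0,0,0],"claw": 80},{"delta_pos": [0,0,-0.001],"delta_rot": [0,0,0],"claw": 80},{"delta_pos": [0,0,0.03],"delta_rot": [0,0,0],"claw": 80},{"delta_pos": [0,0,0.06],"delta_rot": [0,0,0],"claw": 80},{"delta_pos": [0,0,0.1],"delta_rot": [0,0,0],"claw": 80},{"delta_pos": [0,0,0.14],"delta_rot": [0,0,0],"claw": 80},{"delta_pos": [0,0,0.15],"delta_rot": [0,0,0],"claw": 80},{"delta_pos": [0,0,0.15],"delta_rot": [0,0,0],"claw": 80}])

```text
time: 22.1
eef_pos: [0.6242, -0.0429, 0.2208]
tcp_rot: [-0.0, 0.703, -0.001, 0.711]
contact_force: [0.9, 0.3, 0.8]
opening: 0.933
```

Run:
```python
from h import *
st(); go((.437,-.3035,.2),0,60); go((.437,-.3035,.2),0,90)
```

```text
22.1 [ 0.6242 -0.0429  0.2208] [-0.23  0.2   1.74  0.    1.18 -1.8 ] [0.9 0.3 0.8] 0.933
dpos [-0.1872 -0.2606 -0.0208] drot [ 0.0015  0.0033 -0.1664] rows 7.7
dpos [-0.1872 -0.2606 -0.0208] drot [0.0006 0.0035 0.0003] rows 7.7
```

play_rows(targets=[{"delta_pos": [-0.1875,-0.2605,-0.02],"delta_rot": [0.001,0.003,-0.166],"claw": 80},{"delta_pos": [-0.1875,-0.2605,-0.02],"delta_rot": [0.001,0.003,-0.166],"claw": 80},{"delta_pos": [-0.1875,-0.2605,-0.02],"delta_rot": [0.001,0.003,-0.166],"claw": 80},{"delta_pos": [-0.1875,-0.2605,-0.02],"delta_rot": [0.001,0.003,-0.166],"claw": 80},{"delta_pos": [-0.1875,-0.2605,-0.02],"delta_rot": [0.001,0.003,-0.166],"claw": 80},{"delta_pos": [-0.1875,-0.2605,-0.02],"delta_rot": [0.001,0.003,-0.166],"claw": 80},{"delta_pos": [-0.1875,-0.2605,-0.02],"delta_rot": [0.001,0.003,-0.166],"claw": 80},{"delta_pos": [-0.1875,-0.2605,-0.02],"delta_rot": [0.001,0.003,-0.166],"claw": 80},{"delta_pos": [-0.1875,-0.2605,-0.05],"delta_rot": [0.001,0.003,-0.166],"claw": 80},{"delta_pos": [-0.1875,-0.2605,-0.07],"delta_rot": [0.001,0.003,-0.166],"claw": 80},{"delta_pos": [-0.1875,-0.2605,-0.07],"delta_rot": [0.001,0.003,-0.166],"claw": 80},{"delta_pos": [-0.1875,-0.2605,-0.07],"delta_rot": [0.001,0.003,-0.166],"claw": 80}])

```text
time: 23.1
eef_pos: [0.4351, -0.302, 0.1477]
tcp_rot: [0.183, 0.685, -0.182, 0.681]
contact_force: [0.1, 0.2, 0.1]
opening: 0.937
```

Run:
```python
from h import *
st(); go((.4365,-.3035,.048),0,60)
```

```text
23.1 [ 0.4351 -0.302   0.1477] [-0.8   0.09  2.02 -0.    1.04 -1.85] [0.1 0.2 0.1] 0.937
dpos [ 0.0014 -0.0015 -0.0997] drot [-0.001  -0.0013 -0.0003] rows 2.4
```

play_rows(targets=[{"delta_pos": [0.001,-0.001,-0.03],"delta_rot": [0,0,0],"claw": 80},{"delta_pos": [0.001,-0.001,-0.06],"delta_rot": [0,0,0],"claw": 80},{"delta_pos": [0.001,-0.001,-0.085],"delta_rot": [0,0,0],"claw": 80},{"delta_pos": [0.001,-0.001,-0.1],"delta_rot": [0,0,0],"claw": 80},{"delta_pos": [0.001,-0.001,-0.1],"delta_rot": [0,0,0],"claw": 80},{"delta_pos": [0.001,-0.001,-0.1],"delta_rot": [0,0,0],"claw": 24},{"delta_pos": [0.001,-0.001,-0.1],"delta_rot": [0,0,0],"claw": 24},{"delta_pos": [0.001,-0.001,-0.1],"delta_rot": [0,0,0],"claw": 24},{"delta_pos": [0.001,-0.001,-0.1],"delta_rot": [0,0,0],"claw": 24},{"delta_pos": [0.001,-0.001,-0.1],"delta_rot": [0,0,0],"claw": 24},{"delta_pos": [0.001,-0.001,-0.1],"delta_rot": [0,0,0],"claw": 24},{"delta_pos": [0.001,-0.001,-0.1],"delta_rot": [0,0,0],"claw": 24},{"delta_pos": [0.001,-0.001,-0.1],"delta_rot": [0,0,0],"claw": 24},{"delta_pos": [0.001,-0.001,-0.1],"delta_rot": [0,0,0],"claw": 24},{"delta_pos": [0.001,-0.001,-0.1],"delta_rot": [0,0,0],"claw": 24}], newtons=40)

```text
time: 24.35
eef_pos: [0.4372, -0.304, 0.0496]
tcp_rot: [0.183, 0.684, -0.183, 0.682]
contact_force: [-0.5, 1.1, 6.4]
opening: 0.357
```

play_rows(targets=[{"delta_pos": [0,0,0.015],"delta_rot": [0,0,0],"claw": 24},{"delta_pos": [0,0,0.05],"delta_rot": [0,0,0],"claw": 24},{"delta_pos": [0,0,0.09],"delta_rot": [0,0,0],"claw": 24},{"delta_pos": [0,0,0.13],"delta_rot": [0,0,0],"claw": 24},{"delta_pos": [0,0,0.15],"delta_rot": [0,0,0],"claw": 24},{"delta_pos": [0.157,0.411,0.15],"delta_rot": [0,0,0.16],"claw": 24},{"delta_pos": [0.157,0.411,0.15],"delta_rot": [0,0,0.16],"claw": 24},{"delta_pos": [0.157,0.411,0.15],"delta_rot": [0,0,0.16],"claw": 24},{"delta_pos": [0.157,0.411,0.15],"delta_rot": [0,0,0.16],"claw": 24},{"delta_pos": [0.157,0.411,0.15],"delta_rot": [0,0,0.16],"claw": 24},{"delta_pos": [0.157,0.411,0.15],"delta_rot": [0,0,0.16],"claw": 24},{"delta_pos": [0.157,0.411,0.15],"delta_rot": [0,0,0.16],"claw": 24},{"delta_pos": [0.157,0.411,0.15],"delta_rot": [0,0,0.16],"claw": 24},{"delta_pos": [0.157,0.411,0.15],"delta_rot": [0,0,0.16],"claw": 24},{"delta_pos": [0.157,0.411,0.15],"delta_rot": [0,0,0.16],"claw": 24},{"delta_pos": [0.157,0.411,0.15],"delta_rot": [0,0,0.16],"claw": 24},{"delta_pos": [0.157,0.411,0.15],"delta_rot": [0,0,0.16],"claw": 24},{"delta_pos": [0.157,0.411,0.1],"delta_rot": [0,0,0.16],"claw": 24},{"delta_pos": [0.157,0.411,0.06],"delta_rot": [0,0,0.16],"claw": 24},{"delta_pos": [0.157,0.411,0.06],"delta_rot": [0,0,0.16],"claw": 24}])

```text
time: 26.02
eef_pos: [0.5886, 0.1065, 0.1018]
tcp_rot: [0.007, 0.713, -0.007, 0.701]
contact_force: [-1.2, -0.6, -2.4]
opening: 0.357
```

Run:
```python
from h import *
st(); go((.594,.107,.061),0,90)
S=ctrl.read_camera("scene");m=mask(S,(300,160,345,200),(3,120,90),(25,255,255));c=cen(m);print(c,proj("scene",(.594,.107,.13)))
```

```text
26.02 [0.5886 0.1065 0.1018] [ 0.01  0.3   1.87 -0.    0.99 -1.54] [-1.2 -0.6 -2.4] 0.357
dpos [ 0.0054  0.0005 -0.0408] drot [ 0.0002 -0.0052  0.0064] rows 1.0
(np.float64(324.42857142857144), np.float64(189.78571428571428), 56, np.int64(168), np.int64(199)) [321.84285579 172.65773917]
```

play_rows(targets=[{"delta_pos": [0.0055,0.0005,0],"delta_rot": [0,-0.005,0.006],"claw": 24},{"delta_pos": [0.0055,0.0005,-0.015],"delta_rot": [0,-0.005,0.006],"claw": 24},{"delta_pos": [0.0055,0.0005,-0.03],"delta_rot": [0,-0.005,0.006],"claw": 24},{"delta_pos": [0.0055,0.0005,-0.038],"delta_rot": [0,-0.005,0.006],"claw": 24},{"delta_pos": [0.0055,0.0005,-0.042],"delta_rot": [0,-0.005,0.006],"claw": 24},{"delta_pos": [0.0055,0.0005,-0.042],"delta_rot": [0,-0.005,0.006],"claw": 24},{"delta_pos": [0.0055,0.0005,-0.042],"delta_rot": [0,-0.005,0.006],"claw": 24}])

```text
time: 26.65
eef_pos: [0.5957, 0.1067, 0.0625]
tcp_rot: [0.0, 0.706, -0.001, 0.708]
contact_force: [0.4, 0.6, -1.0]
opening: 0.359
```

play_rows(targets=[{"delta_pos": [-0.0015,0,-0.002],"delta_rot": [0,0,0],"claw": 24},{"delta_pos": [-0.0015,0,-0.004],"delta_rot": [0,0,0],"claw": 24},{"delta_pos": [-0.0015,0,-0.006],"delta_rot": [0,0,0],"claw": 24},{"delta_pos": [-0.0015,0,-0.007],"delta_rot": [0,0,0],"claw": 24},{"delta_pos": [-0.0015,0,-0.007],"delta_rot": [0,0,0],"claw": 24}])

```text
time: 27.07
eef_pos: [0.5944, 0.1068, 0.0558]
tcp_rot: [0.0, 0.706, -0.001, 0.708]
contact_force: [-0.1, -0.3, 0.5]
opening: 0.356
```

play_rows(targets=[{"delta_pos": [0,0,-0.001],"delta_rot": [0,0,0],"claw": 24},{"delta_pos": [0,0,-0.0015],"delta_rot": [0,0,0],"claw": 24},{"delta_pos": [0,0,-0.0015],"delta_rot": [0,0,0],"claw": 24}])

```text
time: 27.32
eef_pos: [0.5947, 0.1068, 0.0557]
tcp_rot: [0.0, 0.706, -0.001, 0.708]
contact_force: [-2.3, -1.2, 6.9]
opening: 0.356
```

Contact. Release, rise straight up and clear the view.

play_rows(targets=[{"delta_pos": [0,0,0],"delta_rot": [0,0,0],"claw": 34},{"delta_pos": [0,0,0],"delta_rot": [0,0,0],"claw": 50},{"delta_pos": [0,0,0],"delta_rot": [0,0,0],"claw": 80},{"delta_pos": [0,0,0],"delta_rot": [0,0,0],"claw": 80},{"delta_pos": [0,0,0],"delta_rot": [0,0,0],"claw": 80},{"delta_pos": [0,0,0],"delta_rot": [0,0,0],"claw": 80},{"delta_pos": [0,0,0.03],"delta_rot": [0,0,0],"claw": 80},{"delta_pos": [0,0,0.07],"delta_rot": [0,0,0],"claw": 80},{"delta_pos": [0,0,0.11],"delta_rot": [0,0,0],"claw": 80},{"delta_pos": [0,0,0.15],"delta_rot": [0,0,0],"claw": 80},{"delta_pos": [0,0,0.2],"delta_rot": [0,0,0],"claw": 80},{"delta_pos": [-0.2,0.4,0.2],"delta_rot": [0,0,0],"claw": 80},{"delta_pos": [-0.2,0.4,0.2],"delta_rot": [0,0,0],"claw": 80},{"delta_pos": [-0.2,0.4,0.2],"delta_rot": [0,0,0],"claw": 80},{"delta_pos": [-0.2,0.4,0.2],"delta_rot": [0,0,0],"claw": 80},{"delta_pos": [-0.2,0.4,0.2],"delta_rot": [0,0,0],"claw": 80},{"delta_pos": [-0.2,0.4,0.2],"delta_rot": [0,0,0],"claw": 80},{"delta_pos": [-0.2,0.4,0.2],"delta_rot": [0,0,0],"claw": 80},{"delta_pos": [-0.2,0.4,0.2],"delta_rot": [0,0,0],"claw": 80},{"delta_pos": [-0.2,0.4,0.2],"delta_rot": [0,0,0],"claw": 80}])

```text
time: 28.98
eef_pos: [0.4257, 0.4438, 0.2544]
tcp_rot: [0.0, 0.706, -0.001, 0.708]
contact_force: [0.3, 0.9, -0.5]
opening: 0.935
```

Run:
```python
from h import *
np.set_printoptions(precision=4,suppress=True)
st(); look("end",(220,140,420,290),(175,130,425,317))
S=ctrl.read_camera("scene");T=ctrl.read_camera("top")
P=dict(red=(.6204,-.0424,(170,120,60),(8,255,255)),orange=(.5938,.1073,(3,120,90),(25,255,255)),green=(.610,-.2127,(45,80,30),(80,255,255)))
for k,(x,y,lo,hi) in P.items():
    h={"red":.09,"orange":.078,"green":.084}[k]; q=[]
    for n,im in(("scene",S),("top",T)):
        u,v=proj(n,(x,y,h)).astype(int); r=7
        c=cen(mask(im,(u-r,v-r-(2 if n=="scene" else 0),u+r+1,v+r-(1 if n=="scene" else 0)),lo,hi)); q.append(c[:2]); 
    print(k,(x,y),tri(*q))
```

```text
28.98 [0.4257 0.4438 0.2544] [ 0.64  0.16  1.73 -0.    1.25 -0.93] [ 0.3  0.9 -0.5] 0.935
red (0.6204, -0.0424) [ 0.6236 -0.0413  0.0893]
orange (0.5938, 0.1073) [0.6    0.1098 0.073 ]
green (0.61, -0.2127) [ 0.6138 -0.2125  0.0787]
```

View pics/end.png

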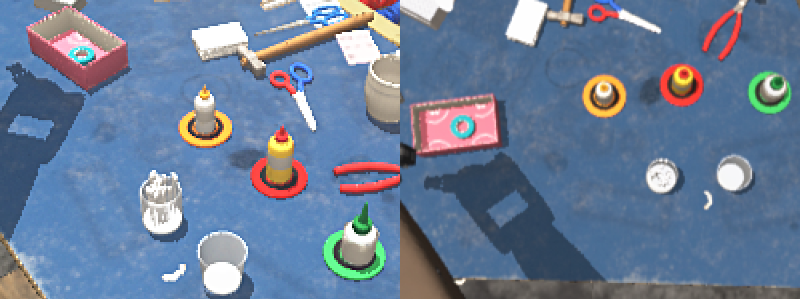

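```bash
python3 -c "
from plant import ctrl;print(ctrl.sign_off())"
```

```text
the job is handed in; nothing more can be done
None
```

The bench is in order and I handed the job in at about 29 s of the 109 s allowed. I moved the green-capped bottle to its pad first, then the tape into the pink box, then the red and orange bottles onto their pads.

- **Final picture:** All three bottles stand upright on their own pads, and the tape lies flat on the floor of the box. The jar and cup look unmoved; I did not re-measure their positions at the end.
- **Centring:** Comparing cap positions with pad centres, red is about 3 mm off and green about 4 mm. The orange cap measured about 7 mm off. The orange pad may have skewed that reading: the arm released that bottle within 1 mm of the pad centre, and the picture shows it close to centred.
- **First two tries at the green bottle:** The first approach hit joint limits and I backed out without contact. The second gripped the bottle off its axis and nudged it a few millimetres, but it stayed upright, and I re-gripped it at a steeper tilt.
- **Forces:** The highest force I saw was about 7 N, read only at the end of each move.

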